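# Change the cradle ring of a touch-start mixer and press the flask to run

## Task

The touch-start mixer still wears the narrow-bore cradle ring: take that ring off its sprung head and park it fully down on the thin post of the ring stand, then fit the wide-bore ring from the thick post fully down over the spigot of the head. Next take the round flask by its neck, seat it upright in the fitted ring and press it straight down, without ramming it, until the sprung head has gone nearly all of its way down. Finish like that, fingers still gripping the neck and the head kept pressed, and leave the vial and the weights on the bench where they stand.

Things in the scene. Friction and masses are not known exactly. Their poses are not given: they have to be found in the camera images.
- head_seat (a point): Middle of the flat face of the mixer's sprung head (metal disc, 55 mm) on which a cradle ring rests; moves down with it; 80 mm above the bench when up. A spigot rises from it: 36 mm wide for 3 mm, then tapering to 29 mm at 9 mm above this point. The mixer is a fixed white box 130 x 106 mm, 42 mm high, with a round collar up to 56 mm under the head, a dial and a switch in front. z up.
- mixer_head (a joint): How far the sprung head is pressed down, m: 0 up (as at the start) to 0.012 at the hard stop. The spring starts at about 5 N and needs about 13 N at the stop (part of it is borne by the weight of ring and flask, 1 to 2 N); it comes up again if let go.
- narrow_ring_mid (a point): Centre, half-way up, of the narrow-bore cradle ring: white plastic, 60 mm outside, 22 mm high, bore 22 mm through its upper 12 mm and a 40 mm socket in its lower 10 mm, 50 g, loose. Starts on the mixer head, over the spigot. z is the ring's axis, up. It can be gripped across its outside from any side.
- wide_ring_mid (a point): Centre, half-way up, of the wide-bore cradle ring: white plastic, 60 mm outside, 22 mm high, bore 40 mm straight through, 50 g, loose. Starts on the thick post of the ring stand. z is the ring's axis, up. The round flask sits in its upper rim.
- thick_post_seat (a point): Foot of the thick post of the ring stand: middle of the flat shoulder (51 mm wide, 24 mm above the bench) on which a parked ring rests. The post is 36 mm thick, its top 30 mm above this point. The stand is a fixed metal plate 170 x 70 x 10 mm, the two posts 95 mm apart along its length (its x, thin to thick); it may be turned any way.
- thin_post_seat (a point): Foot of the thin post of the ring stand: the middle of its flat shoulder (51 mm wide, 24 mm above the bench), 95 mm from the thick post. The post is 18 mm thick, its top 36 mm above this point, chamfered over the last 7 mm. Empty at the start. A stencil frame and a tall inspection camera stand farther left, beyond the stand.
- flask_neck (a point): Grip point on the axis of the round-bottom flask, half-way up its neck, 71 mm above its lowest point. Brown glass, 103 mm tall with black stopper, 100 g; bulb 52 mm across, neck 22 mm thick, straight from 53 to 86 mm up, lip above 26 mm wide. z up. Starts upright on a fixed cork ring (80 mm wide, 26 mm high). Seated in the wide-bore ring this point is 83.5 mm above the face the ring rests on.
- flask_bulb (a point): Centre of the flask's round bulb, 26 mm above its lowest point and 45 mm below flask_neck. Seated in the wide-bore ring it is 27.5 mm above the ring's centre.
- flask: The whole round-bottom flask; origin at its lowest point, z up its axis.
- narrow_ring: The whole narrow-bore ring; origin at the centre of its underside, z up.
- wide_ring: The whole wide-bore ring; origin at the centre of its underside, z up.
- vial_3_mid (a point): Centre of a loose white-capped vial, 22 mm wide and 52 mm high, standing behind the ring stand: leave alone.
- weight_200_mid (a point): Centre of the larger loose calibration weight, 30 mm wide, 45 mm high: leave alone.
- weight_100_mid (a point): Centre of the smaller loose calibration weight, 24 mm wide, 37 mm high: leave alone.
There are look-alikes about, which are no part of the job. What is shaped like the narrow_ring but turquoise is not meant.

How it is judged:
By the outcome, as a careful person would: the job done as asked, in the order asked, and still so for the second after the job is handed in, while the arm keeps its last pose, push and grip.
It also fails if it takes over 58 s, if anything falls off the work surface, if the arm or the gripper's body presses on something with over 40 N, if the wrist force passes 120 N, or if a joint passes its speed limit or range.

## Robot

A 6-joint arm with a two-finger parallel gripper is mounted at the origin on a cart in front of the work surface, level with it; the furniture and walls round the work are solid. World frame = base frame: x ahead of the robot, y to its left, z up, the work surface at z = 0. Lengths are in m, angles in degrees, forces in N, time in s.
With the tool pointing down it reaches from about 0.3 to 0.75 m from the base axis. Payload 8.5 kg.
Tool frame: the origin (TCP) lies on the centre line of the jaws, within the pads' length; the fingertips stand 19 mm ahead of it and the grasp point (between the pads) is the TCP; z points along the fingers, x is the direction in which the jaws open and shut, and the axes are right-handed (so a half turn about z gives the same grasp; the last joint's range is limited). The gripper opens to 85 mm and grips with 20 to 120 N. Pads are 22 mm wide; open, the fingers measure 114 mm over their backs; the gripper's body (76 mm by 85 mm) begins 54 mm behind the grasp point. The pads swing forward as they close: fully open they stand 13 mm farther back than shut.
Start: joints at [-75.877, 21.807, 74.336, -0, 83.858, -12.336], TCP at [0.245, -0.492, 0.212] pointing down, gripper open.
Joint ranges: [-178.18, 178.18], [-50.72, 133.34], [12.68, 142.11], [-81.47, 261.47], [9.98, 163.14], [-165.26, 165.26]. Speed limits (degrees/s): [136.94, 136.94, 180, 180, 180, 180].

## Interface

Orientations are given as a 3x3 rotation matrix whose columns are the frame's x, y, z axes.
In Python, from rig import env, cams, order gives the robot as it stands.
- The arm moves only by the tool step_arm, never from a script. Its argument "steps" is a list of rows, each an object with "xyz": the shift along the tool's x, y, z normalised to -1 to 1, where 1 is 0.04 m, a list of three; "turn": the turn, a rotation vector about the tool's x, y, z normalised to -1 to 1, where 1 is 0.08 rad, a list of three; "gripper": the gripper command: -1 is shut, 1 is fully open, values between are in proportion. A call has 1 to 20 rows; each row shifts and turns the commanded pose from where the row before left it, along the tool's axes as they then stand; what a row does not reach is not made up. A row lasts 1/12 s, in which the tool goes at most 41.7 mm and 7.16 degrees, less where a joint would pass 70% of its speed; a pose out of reach is approached as far as the arm can. A call with a number of a shift or a turn outside -1 to 1 is refused whole. A call with a gripper value outside its range is refused whole. The fingers move at their own pace and stop on an object; "squeeze" is the grip in N (left out, the last holds). Time passes only in rows, so rows that do not move let the fingers close. It gives the time, the measured TCP pose, the force and the opening at its end, in the units of the state.
- env.observe(): the state, without advancing time (a new reading comes with each control period).
- cams.get_image(name): name is "scene" or "top" or "wrist"; returns (picture, depth): 480x640x3 uint8, red, green, blue; 480x640 float32, m along the optical axis (not along the pixel's ray), 0 where there is no reading.
- cams.camera_info(name): a dict with "fx", "fy", "cx", "cy" (pixels), "extrinsics" (4x4, takes a point from camera to world coordinates). Camera axes: x right, y down, z forward; pixel columns grow to the right and rows downward; lengths in m; the calibration is good to about 2 mm. A picture is of the moment at which its call begins: read the wrist's pose just before it. camera_info takes no time and is no camera call; for the wrist camera it gives the pose at the moment of the call.
- order.close_job(): hands the job in, once; it reports no verdict.
The state is a dict: "time_s": time; "q": joint angles; "qvel": joint speeds; "joint_efforts": joint torques, N m; "position": TCP position; "tool_rot": TCP orientation; "ft_force": force on the tool from outside, world axes, zero at the start; "wrist_torque": the same for the moment, N m; "grip_width": finger opening in m.
Only numpy, scipy, OpenCV 4.12 (cv2) and the standard library are available. Lean on these libraries where they do the work, as an engineer would, in place of code of your own. Each camera call takes 0.05 s, during which the arm holds its last target. There are 200 camera calls.

## Working session

There is one attempt and no reset: what is moved stays moved. The work goes in short steps, Python scripts to look and compute and a tool call to move; the robot and the scene stay as the last step left them, time stands still between calls to the robot, and variables do not carry over. Pictures are saved under pics/ and viewed, about 8 in all and at most 12, crops included, and the job is handed in when it is done.

Besides the shell and the picture viewer there is one more tool, called as name(argument=value, ...), one argument or row to a line, values as JSON. step_arm: Moves the arm, as the interface text tells. Scaled input: -1 to 1 covers 0.04 m each way for a shift and 0.08 rad each way for a turn. Its arguments: {"type":"object","properties":{"steps":{"type":"array"},"squeeze":{"type":"number"}},"required":["steps"]}

```bash
mkdir -p pics; ls; cat > h.py <<'E'
import numpy as np, cv2
from rig import env, cams, order
def snap(n):
    im,d=cams.get_image(n); return im,d,cams.camera_info(n)
def save(im,f): cv2.imwrite('pics/'+f,im[:,:,::-1])
def pts(d,c):
    v,u=np.mgrid[:480,:640]; P=np.stack([(u-c['cx'])/c['fx']*d,(v-c['cy'])/c['fy']*d,d,np.ones_like(d)],-1)
    return (P@np.array(c['extrinsics']).T)[...,:3]
def ray(u,v,z,c):
    E=np.array(c['extrinsics']); r=E[:3,:3]@[(u-c['cx'])/c['fx'],(v-c['cy'])/c['fy'],1]; return E[:3,3]+r*(z-E[2,3])/r[2]
E
python3 - <<'E'
from h import *
for n in ['top','scene']:
    im,d,c=snap(n); save(im,n+'0.png'); np.savez('/tmp/'+n,im=im,d=d,E=c['extrinsics'],k=[c[x] for x in('fx','fy','cx','cy')])
    print(n,np.round(c['extrinsics'],3).tolist(),c['fx'],c['cx'])
s=env.observe();print(s)
E
```

```text
pics
top [[0.0, -0.987, 0.16, 0.348], [-1.0, -0.0, 0.002, -0.065], [-0.002, -0.16, -0.987, 1.372], [0.0, 0.0, 0.0, 1.0]] 558.7460414493753 318.67323500404103
scene [[-0.871, -0.362, 0.333, 0.197], [-0.492, 0.622, -0.609, 0.611], [0.014, -0.694, -0.72, 0.882], [0.0, 0.0, 0.0, 1.0]] 576.8811186303195 309.2697336476769
{'time_s': 0.1, 'q': array([-7.58770148e+01,  2.18366821e+01,  7.43818030e+01,  1.69613143e-04,
        8.38590622e+01, -1.23361033e+01]), 'qvel': array([-0.01916275, -0.04509058, -0.1075009 , -0.0088035 , -0.01235482,
        0.01524739]), 'joint_efforts': array([ 5.05267715e-03, -4.49216151e+01, -2.31657761e+01, -7.01474778e-05,
        3.61269609e-03,  7.46427986e-06]), 'position': array([ 0.2449759 , -0.49208399,  0.21166955]), 'tool_rot': array([[ 4.45558179e-01, -8.95252926e-01, -3.27394599e-04],
       [-8.95252010e-01, -4.45558204e-01,  1.31326561e-03],
       [-1.32157823e-03, -2.92035561e-04, -9.99999084e-01]]), 'ft_force': array([-0.90161546,  0.54129829,  0.90039769]), 'wrist_torque': array([-0.05734703, -0.01383251, -0.009366  ]), 'grip_width': 0.08530100704549182}
```

View pics/top0.png

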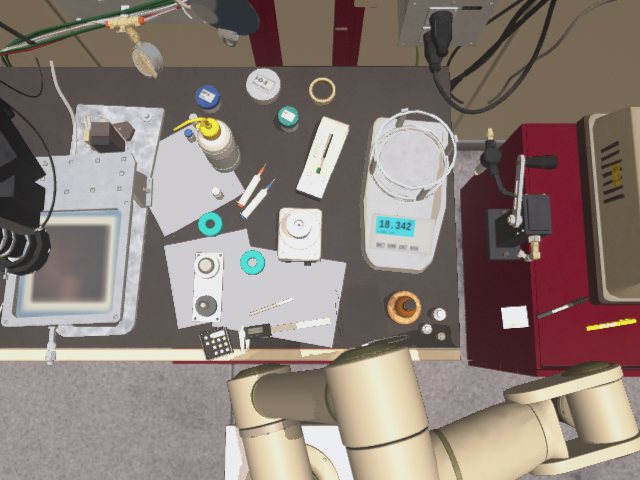

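View pics/scene0.png

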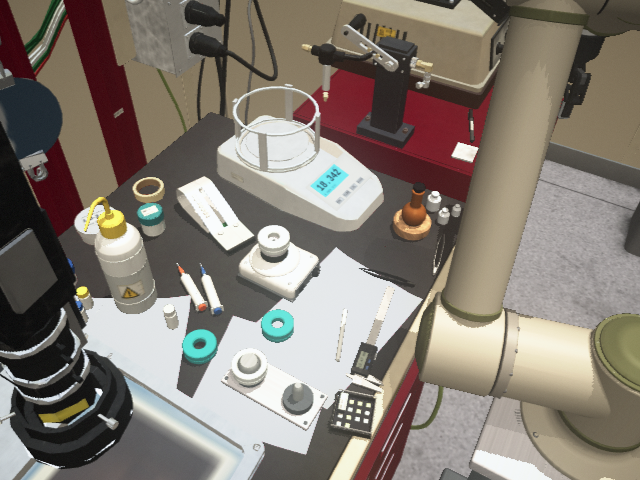

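The top view shows the mixer with its ring at about (299,226). The stand has the thick post with the wide ring at (207,264) and the thin post at (206,305). The flask on cork is at (404,307), with the weights to its right at (427,328), (440,314) and (441,337). The vial is at (217,192), and the turquoise decoys are at (210,224) and (252,262). The scene view agrees.

```bash
cat > m.py <<'E'
from h import *
for n in ['top','scene']:
    z=np.load('/tmp/'+n+'.npz'); c=dict(zip(('fx','fy','cx','cy'),z['k'])); c['extrinsics']=z['E']; P=pts(z['d'],c); ok=z['d']>0
    b=np.load('/tmp/top.npz'); 
    ct=dict(zip(('fx','fy','cx','cy'),b['k'])); ct['extrinsics']=b['E']
    for nm,u,v,zz,lo,hi,r in [('nring',299,226,.102,.097,.107,.045),('wring',207,264,.046,.042,.050,.045),('wpost',207,264,.054,.051,.06,.035),('tpost',206,305,.06,.05,.07,.03),('tshould',206,305,.024,.020,.028,.035),('plate',206,286,.01,.006,.014,.11),('box',299,226,.042,.037,.046,.1),('flasktop',404,307,.115,.095,.16,.04),('bulb',404,307,.04,.03,.075,.05),('cork',404,307,.026,.02,.03,.05)]:
        g=ray(u,v,zz,ct)
        m=ok&(np.hypot(P[...,0]-g[0],P[...,1]-g[1])<r)&(P[...,2]>lo)&(P[...,2]<hi)
        q=P[m]
        if len(q)<5: print(n,nm,'few',np.round(g,4)); continue
        (cx,cy),R=cv2.minEnclosingCircle(q[:,:2].astype(np.float32))
        rect=cv2.minAreaRect(q[:,:2].astype(np.float32))
        print(n,nm,'g',np.round(g[:2],3),'n',len(q),'mean',np.round(q.mean(0),4),'mm',np.round(np.r_[q[:,:2].min(0),q[:,:2].max(0)],4),'circ',np.round([cx,cy,R],4),'zmax',round(q[:,2].max(),4),'rect',np.round(rect[0],3),np.round(rect[1],3),round(rect[2],1))
E
python3 m.py
```

```text
top nring g [ 0.609 -0.017] n 431 mean [ 0.6139 -0.015   0.1022] mm [ 0.5853 -0.0446  0.6433  0.0137] circ [ 0.6139 -0.0151  0.0302] zmax 0.107 rect [ 0.614 -0.015] [0.059 0.057] 87.4
top wring g [0.528 0.205] n 276 mean [0.5246 0.2079 0.0463] mm [0.4965 0.179  0.5551 0.2368] circ [0.525  0.2088 0.0302] zmax 0.05 rect [0.525 0.208] [0.057 0.059] 44.5
top wpost g [0.527 0.204] n 137 mean [0.5255 0.2077 0.0544] mm [0.4984 0.1825 0.5511 0.2305] circ [0.525  0.2055 0.0268] zmax 0.0599 rect [0.527 0.206] [0.048 0.04 ] 38.7
top tpost g [0.429 0.202] n 44 mean [0.4298 0.2097 0.0572] mm [0.4222 0.2027 0.4391 0.2196] circ [0.4302 0.2107 0.009 ] zmax 0.0626 rect [0.43 0.21] [0.016 0.017] 35.1
top tshould g [0.431 0.209] n 241 mean [0.4298 0.2097 0.0239] mm [0.4049 0.1854 0.4555 0.2359] circ [0.4301 0.2108 0.0255] zmax 0.028 rect [0.43  0.211] [0.049 0.049] 46.4
top plate g [0.479 0.213] n 1058 mean [0.4654 0.2063 0.0097] mm [0.3697 0.1065 0.5783 0.3074] circ [0.4772 0.2121 0.1089] zmax 0.014 rect [0.475 0.207] [0.197 0.209] 87.3
top box g [ 0.622 -0.014] n 788 mean [ 0.5863 -0.0151  0.0416] mm
[... 1772 characters left out ...]
 3.000e-04 4.140e-02] mm [ 0.536  -0.0646  0.6685  0.0389] circ [ 0.6014 -0.0098  0.0757] zmax 0.046 rect [ 0.602 -0.013] [0.103 0.132] 89.5
scene flasktop g [ 0.421 -0.254] n 183 mean [ 0.4257 -0.262   0.1127] mm [ 0.4144 -0.28    0.4391 -0.2511] circ [ 0.4263 -0.2656  0.0146] zmax 0.1228 rect [ 0.427 -0.266] [0.025 0.027] 19.9
scene bulb g [ 0.426 -0.265] n 447 mean [ 0.4235 -0.2535  0.0541] mm [ 0.3906 -0.283   0.4583 -0.2388] circ [ 0.4246 -0.2612  0.0359] zmax 0.0749 rect [ 0.425 -0.26 ] [0.069 0.043] 11.1
scene cork g [ 0.427 -0.267] n 439 mean [ 0.4228 -0.2502  0.0251] mm [ 0.3866 -0.2972  0.4658 -0.2248] circ [ 0.4264 -0.2641  0.0412] zmax 0.03 rect [ 0.425 -0.258] [0.079 0.067] 13.5
```

```bash
cat > go.py <<'E'
import sys
from h import *
s=env.observe(); t=np.array(eval(sys.argv[1])); d=s['tool_rot'].T@(t-s['position'])
print('t',round(s['time_s'],2),'pos',np.round(s['position'],4),'F',np.round(s['ft_force'],1),'w',round(s['grip_width'],4),'total units',np.round(d/.04,3),'rotvec',np.round(cv2.Rodrigues(np.array([[.4456,-.8953,0],[-.8953,-.4456,0],[0,0,-1]]).T@s['tool_rot'])[0].ravel(),4))
E
python3 go.py "[.614,-.015,.21]"
```

```text
t 0.1 pos [ 0.245  -0.4921  0.2117] F [-0.9  0.5  0.9] w 0.0853 total units [ -6.567 -13.573   0.054] rotvec [ 0.0003 -0.0013  0.    ]
```

step_arm(
  steps=[
    {"xyz": [-0.365, -0.754, 0], "turn": [0, 0, 0], "gripper": 1},
    {"xyz": [-0.365, -0.754, 0], "turn": [0, 0, 0], "gripper": 1},
    {"xyz": [-0.365, -0.754, 0], "turn": [0, 0, 0], "gripper": 1},
    {"xyz": [-0.365, -0.754, 0], "turn": [0, 0, 0], "gripper": 1},
    {"xyz": [-0.365, -0.754, 0], "turn": [0, 0, 0], "gripper": 1},
    {"xyz": [-0.365, -0.754, 0], "turn": [0, 0, 0], "gripper": 1},
    {"xyz": [-0.365, -0.754, 0], "turn": [0, 0, 0], "gripper": 1},
    {"xyz": [-0.365, -0.754, 0], "turn": [0, 0, 0], "gripper": 1},
    {"xyz": [-0.365, -0.754, 0], "turn": [0, 0, 0], "gripper": 1},
    {"xyz": [-0.365, -0.754, 0], "turn": [0, 0, 0], "gripper": 1},
    {"xyz": [-0.365, -0.754, 0], "turn": [0, 0, 0], "gripper": 1},
    {"xyz": [-0.365, -0.754, 0], "turn": [0, 0, 0], "gripper": 1},
    {"xyz": [-0.365, -0.754, 0], "turn": [0, 0, 0], "gripper": 1},
    {"xyz": [-0.365, -0.754, 0], "turn": [0, 0, 0], "gripper": 1},
    {"xyz": [-0.365, -0.754, 0], "turn": [0, 0, 0], "gripper": 1},
    {"xyz": [-0.365, -0.754, 0], "turn": [0, 0, 0], "gripper": 1},
    {"xyz": [-0.365, -0.754, 0], "turn": [0, 0, 0], "gripper": 1},
    {"xyz": [-0.365, -0.754, 0], "turn": [0, 0, 0], "gripper": 1},
    {"xyz": [0, 0, 0], "turn": [0, 0, 0], "gripper": 1},
    {"xyz": [0, 0, 0], "turn": [0, 0, 0], "gripper": 1},
  ],
)

```text
time_s: 1.77
position: [0.6143, -0.0139, 0.2113]
tool_rot: [[0.448, -0.894, -0.001], [-0.894, -0.448, 0.0], [-0.001, 0.001, -1.0]]
ft_force: [0.2, -0.1, -0.6]
grip_width: 0.0853
```

```bash
cat > w.py <<'E'
import sys
from h import *
# args: file, then label x y zlo zhi r
c=cams.camera_info('wrist'); im,d=cams.get_image('wrist'); save(im,sys.argv[1]); P=pts(d,c); ok=d>0.05
for a in sys.argv[2:]:
    x,y,lo,hi,r=eval(a); m=ok&(np.hypot(P[...,0]-x,P[...,1]-y)<r)&(P[...,2]>lo)&(P[...,2]<hi); q=P[m]
    if len(q)<5: print(a,'few'); continue
    (cx,cy),R=cv2.minEnclosingCircle(q[:,:2].astype(np.float32)); print(a,len(q),'circ',np.round([cx,cy,R],4),'mean',np.round(q.mean(0),4),'zmed',np.round(np.percentile(q[:,2],[5,50,95]),4))
E
python3 w.py w1.png ".614,-.015,.098,.107,.045" ".614,-.015,.075,.095,.02"; python3 go.py "[.614,-.015,.091]"
```

```text
.614,-.015,.098,.107,.045 5102 circ [ 0.6154 -0.015   0.0303] mean [ 0.6168 -0.0144  0.1028] zmed [0.1013 0.1028 0.104 ]
.614,-.015,.075,.095,.02 686 circ [ 0.6144 -0.0155  0.0109] mean [ 0.6138 -0.0159  0.0903] zmed [0.0889 0.0901 0.0925]
t 1.82 pos [ 0.6138 -0.0149  0.2116] F [ 0.3 -0.3  0.5] w 0.0854 total units [ 0.007 -0.007  3.014] rotvec [-0.0011 -0.0006 -0.001 ]
```

View pics/w1.png

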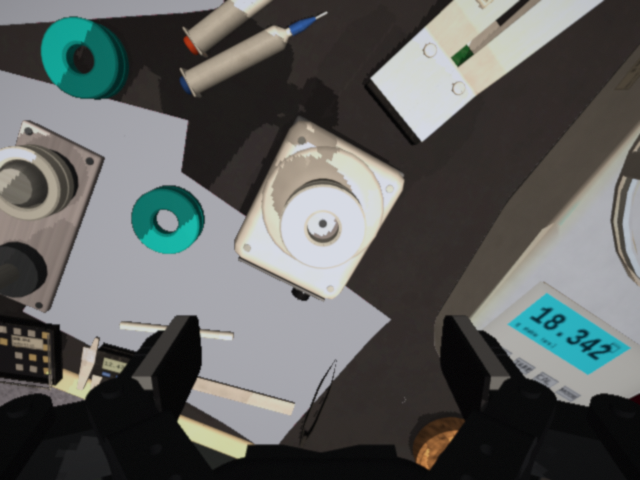

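The wrist view shows the ring at (322,225), the turquoise ring at (167,218) and the stand at the left edge. All three cameras agree on the ring centre to about 1 mm, so I'll descend and grip.

step_arm(
  steps=[
    {"xyz": [0.01, -0.01, 0.5], "turn": [0, 0, 0], "gripper": 1},
    {"xyz": [0, 0, 0.5], "turn": [0, 0, 0], "gripper": 1},
    {"xyz": [0, 0, 0.5], "turn": [0, 0, 0], "gripper": 1},
    {"xyz": [0, 0, 0.5], "turn": [0, 0, 0], "gripper": 1},
    {"xyz": [0, 0, 0.4], "turn": [0, 0, 0], "gripper": 1},
    {"xyz": [0, 0, 0.3], "turn": [0, 0, 0], "gripper": 1},
    {"xyz": [0, 0, 0.2], "turn": [0, 0, 0], "gripper": 1},
    {"xyz": [0, 0, 0.05], "turn": [0, 0, 0], "gripper": 1},
    {"xyz": [0, 0, 0], "turn": [0, 0, 0], "gripper": 1},
    {"xyz": [0, 0, 0], "turn": [0, 0, 0], "gripper": 0.45},
    {"xyz": [0, 0, 0], "turn": [0, 0, 0], "gripper": 0.2},
    {"xyz": [0, 0, 0], "turn": [0, 0, 0], "gripper": 0},
    {"xyz": [0, 0, 0], "turn": [0, 0, 0], "gripper": -1},
    {"xyz": [0, 0, 0], "turn": [0, 0, 0], "gripper": -1},
    {"xyz": [0, 0, 0], "turn": [0, 0, 0], "gripper": -1},
    {"xyz": [0, 0, 0], "turn": [0, 0, 0], "gripper": -1},
    {"xyz": [0, 0, 0], "turn": [0, 0, 0], "gripper": -1},
  ],
  squeeze=30,
)

```text
time_s: 3.23
position: [0.6145, -0.0154, 0.0943]
tool_rot: [[0.446, -0.895, 0.0], [-0.895, -0.446, 0.0], [-0.0, -0.0, -1.0]]
ft_force: [-0.7, -0.5, -0.5]
grip_width: -0.0
```

```bash
python3 go.py "[.614,-.015,.17]"
```

```text
t 3.23 pos [ 0.6145 -0.0154  0.0943] F [-0.7 -0.5 -0.5] w -0.0 total units [-0.014  0.007 -1.894] rotvec [ 0. -0.  0.]
```

```bash
python3 - <<'E'
from h import *
a,d,c=snap('scene'); b,d2,c2=snap('wrist'); 
save(np.hstack([cv2.resize(a[180:420,200:440],(400,400)),cv2.resize(b[100:480],(400,400))]),'c2.png')
E
```

```text
(no output)
```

View pics/c2.png

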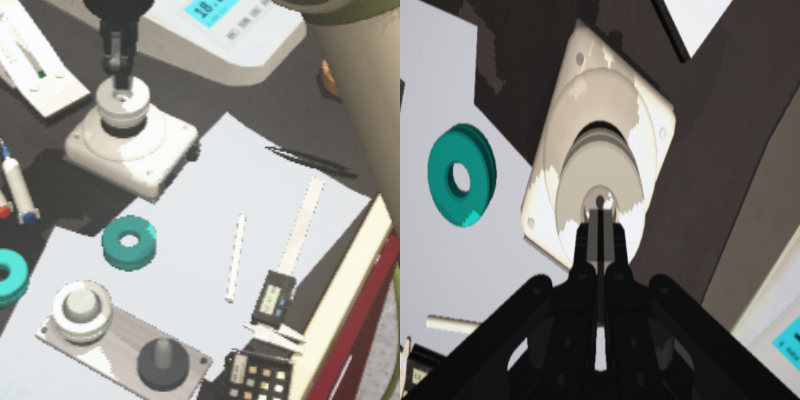

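```bash
python3 - <<'E'
from h import *
for n in ['wrist','scene']:
    im,d,c=snap(n); P=pts(d,c); s=env.observe(); p=s['position']
    L=(P-p)@s['tool_rot']   # tool frame
    m=(d>.02)&(abs(L[...,0])<.012)&(abs(L[...,1])<.012)&(L[...,2]>-.06)&(L[...,2]<.03)
    for z in np.arange(-.06,.03,.006):
        k=m&(L[...,2]>=z)&(L[...,2]<z+.006)
        if k.any(): print(n,'tool z',round(z,3),'world z',round(p[2]-z,3),k.sum(),np.round(L[k].mean(0),4),im[k].mean(0).round())
    m=(d>.02)&(np.hypot(P[...,0]-.614,P[...,1]+.015)<.035)&(im.min(-1)>120)&(P[...,2]>.07)&(P[...,2]<.13)
    h,e=np.histogram(P[m][:,2],np.arange(.07,.132,.004)); print(n,dict(zip(e.round(3).tolist(),h.tolist())))
    k=m&(P[...,2]>.098); q=P[k]; print(cv2.minEnclosingCircle(q[:,:2].astype(np.float32)), np.linalg.lstsq(np.c_[q[:,:2]-[.614,-.015],np.ones(len(q))],q[:,2],rcond=None)[0])
E
```

```text
wrist tool z -0.06 world z 0.154 1147 [ 0.0007 -0.0049 -0.0572] [47. 45. 44.]
wrist tool z -0.054 world z 0.148 611 [ 0.     -0.0099 -0.0506] [47. 46. 44.]
wrist tool z -0.048 world z 0.142 681 [ 0.     -0.0093 -0.0451] [41. 40. 39.]
wrist tool z -0.042 world z 0.136 608 [-0.     -0.0092 -0.039 ] [41. 40. 39.]
wrist tool z -0.036 world z 0.13 542 [-0.     -0.0093 -0.0331] [42. 41. 39.]
wrist tool z -0.03 world z 0.124 364 [ 0.0002 -0.0099 -0.0276] [57. 55. 53.]
wrist tool z -0.024 world z 0.118 34 [ 0.0009 -0.0108 -0.0233] [131. 126. 121.]
wrist tool z -0.012 world z 0.106 436 [-0.0004 -0.0069 -0.008 ] [172. 163. 148.]
wrist tool z -0.006 world z 0.1 84 [-0.0005  0.0025 -0.0026] [101.  95.  86.]
wrist tool z -0.0 world z 0.094 884 [-0.0001 -0.0012  0.004 ] [160. 151. 145.]
wrist {0.07: 0, 0.074: 0, 0.078: 0, 0.082: 28, 0.086: 426, 0.09: 369, 0.094: 6, 0.098: 1003, 0.102: 8341, 0.106: 0, 0.11: 0, 0.114: 13, 0.118: 5, 0.122: 12, 0.126: 6}
((0.6155670881271362, -0.014950236305594444), 0.030375972390174866) [-0.0014413  -0.00057927  0.10292935]
scene tool z -0.048 world z 0.142 6 [-0.008
[... 232 characters left out ...]
0076  0.001  -0.0268] [114. 116. 110.]
scene tool z -0.024 world z 0.118 5 [-0.0048 -0.0005 -0.0205] [124. 126. 120.]
scene tool z -0.012 world z 0.106 18 [-0.0026  0.0053 -0.0078] [231. 232. 224.]
scene tool z -0.006 world z 0.1 24 [ 0.0052 -0.0028 -0.0027] [168. 166. 154.]
scene tool z -0.0 world z 0.094 38 [ 0.0062 -0.0015  0.0035] [184. 179. 171.]
scene tool z 0.006 world z 0.088 6 [ 0.0077 -0.0033  0.0072] [196. 190. 184.]
scene {0.07: 6, 0.074: 23, 0.078: 13, 0.082: 37, 0.086: 72, 0.09: 65, 0.094: 61, 0.098: 216, 0.102: 228, 0.106: 2, 0.11: 0, 0.114: 2, 0.118: 3, 0.122: 2, 0.126: 3}
((0.6147804856300354, -0.014430996961891651), 0.03223567456007004) [ 0.00486165 -0.00892318  0.10257112]
```

The measured fingertips, shut, stand at z≈0.116 while the reported TCP is 0.094. So the reported TCP lies about 41 mm ahead of the real grasp point: the tips should be 19 mm ahead of it and are 22 mm behind. Wrist and scene depth agree on this, and the lateral position is fine. The ring is untouched. I'll command z 41 mm lower and check from near.

step_arm(
  steps=[
    {"xyz": [0, 0, 0], "turn": [0, 0, 0], "gripper": 1},
    {"xyz": [0, 0, 0], "turn": [0, 0, 0], "gripper": 1},
    {"xyz": [0, 0, 0], "turn": [0, 0, 0], "gripper": 1},
    {"xyz": [0, 0, 0], "turn": [0, 0, 0], "gripper": 1},
    {"xyz": [0, 0, 0], "turn": [0, 0, 0], "gripper": 1},
    {"xyz": [0, 0, 0], "turn": [0, 0, 0], "gripper": 1},
    {"xyz": [0, 0, 0], "turn": [0, 0, 0], "gripper": 1},
    {"xyz": [0, 0, 0], "turn": [0, 0, 0], "gripper": 1},
    {"xyz": [0, 0, 0.2], "turn": [0, 0, 0], "gripper": 1},
    {"xyz": [0, 0, 0.2], "turn": [0, 0, 0], "gripper": 1},
    {"xyz": [0, 0, 0.2], "turn": [0, 0, 0], "gripper": 1},
    {"xyz": [0, 0, 0.2], "turn": [0, 0, 0], "gripper": 1},
    {"xyz": [0, 0, 0.15], "turn": [0, 0, 0], "gripper": 1},
    {"xyz": [0, 0, 0.05], "turn": [0, 0, 0], "gripper": 1},
    {"xyz": [0, 0, 0], "turn": [0, 0, 0], "gripper": 1},
  ],
  squeeze=30,
)

```text
time_s: 4.68
position: [0.6142, -0.0154, 0.0534]
tool_rot: [[0.446, -0.895, -0.001], [-0.895, -0.446, 0.0], [-0.001, 0.001, -1.0]]
ft_force: [0.4, 0.7, -0.4]
grip_width: 0.0856
```

```bash
python3 - <<'E'
from h import *
s=env.observe();print(s['position'],s['grip_width'],s['ft_force'])
a,d,c=snap('scene'); b,d2,c2=snap('wrist'); 
save(np.hstack([cv2.resize(a[180:360,200:380],(400,400)),cv2.resize(b[:],(400,400))]),'c3.png')
for P,dd,im in((pts(d,c),d,a),(pts(d2,c2),d2,b)):
    L=(P-s['position'])@s['tool_rot']
    for sg in (1,-1):
        m=(dd>.02)&(sg*L[...,0]>.036)&(sg*L[...,0]<.062)&(abs(L[...,1])<.013)&(L[...,2]<.0)&(L[...,2]>-.1)
        print(sg,m.sum(),np.round(np.percentile(L[m][:,2],[50,90,98,100]),4) if m.any() else '')
E
```

```text
[ 0.61423968 -0.01536298  0.05342008] 0.08555015599366393 [ 0.39801968  0.65990941 -0.42785246]
1 6 [-0.0438 -0.0388 -0.0376 -0.0373]
-1 147 [-0.0513 -0.034  -0.0004 -0.0001]
1 11808 [-0.0802 -0.0457 -0.002  -0.    ]
-1 13138 [-0.0827 -0.0474 -0.0361 -0.    ]
```

View pics/c3.png

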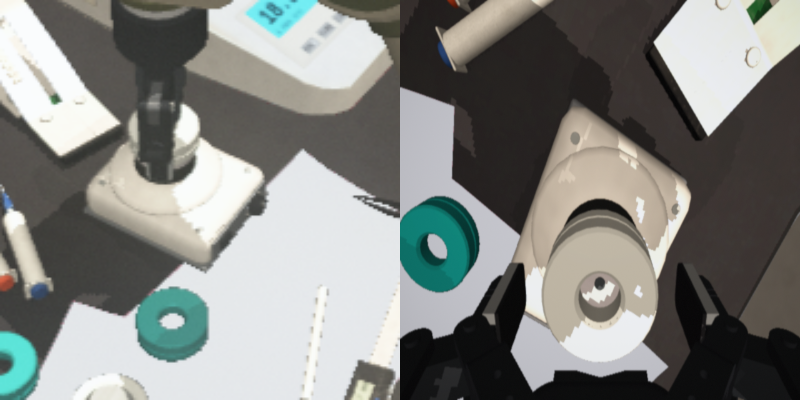

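The fingers straddle the ring, which is clear of both pads. The open tips are at z≈0.089, about 36 mm behind the reported TCP. I'll go 10 mm lower and close.

step_arm(
  steps=[
    {"xyz": [0, 0, 0.15], "turn": [0, 0, 0], "gripper": 1},
    {"xyz": [0, 0, 0.1], "turn": [0, 0, 0], "gripper": 1},
    {"xyz": [0, 0, 0], "turn": [0, 0, 0], "gripper": 0.6},
    {"xyz": [0, 0, 0], "turn": [0, 0, 0], "gripper": 0.5},
    {"xyz": [0, 0, 0], "turn": [0, 0, 0], "gripper": 0.4},
    {"xyz": [0, 0, 0], "turn": [0, 0, 0], "gripper": 0.2},
    {"xyz": [0, 0, 0], "turn": [0, 0, 0], "gripper": -1},
    {"xyz": [0, 0, 0], "turn": [0, 0, 0], "gripper": -1},
    {"xyz": [0, 0, 0], "turn": [0, 0, 0], "gripper": -1},
    {"xyz": [0, 0, 0], "turn": [0, 0, 0], "gripper": -1},
  ],
  squeeze=30,
)

```text
time_s: 5.62
position: [0.6146, -0.0154, 0.0444]
tool_rot: [[0.446, -0.895, 0.0], [-0.895, -0.446, -0.0], [0.0, -0.0, -1.0]]
ft_force: [0.3, -0.0, 3.2]
grip_width: 0.0599
```

```bash
python3 go.py "[.614,-.015,.12]"
```

```text
t 5.62 pos [ 0.6146 -0.0154  0.0444] F [ 0.3 -0.   3.2] w 0.0599 total units [-0.015  0.009 -1.889] rotvec [ 0.0003  0.0002 -0.    ]
```

step_arm(
  steps=[
    {"xyz": [0, 0, -0.1], "turn": [0, 0, 0], "gripper": -1},
    {"xyz": [0, 0, -0.2], "turn": [0, 0, 0], "gripper": -1},
    {"xyz": [0, 0, -0.35], "turn": [0, 0, 0], "gripper": -1},
    {"xyz": [0, 0, -0.35], "turn": [0, 0, 0], "gripper": -1},
    {"xyz": [0, 0, -0.25], "turn": [0, 0, 0], "gripper": -1},
    {"xyz": [-0.475, 0.107, 0], "turn": [0, 0, 0], "gripper": -1},
    {"xyz": [-0.475, 0.107, 0], "turn": [0, 0, 0], "gripper": -1},
    {"xyz": [-0.475, 0.107, 0], "turn": [0, 0, 0], "gripper": -1},
    {"xyz": [-0.475, 0.107, 0], "turn": [0, 0, 0], "gripper": -1},
    {"xyz": [-0.475, 0.107, 0], "turn": [0, 0, 0], "gripper": -1},
    {"xyz": [-0.475, 0.107, 0], "turn": [0, 0, 0], "gripper": -1},
    {"xyz": [-0.475, 0.107, 0], "turn": [0, 0, 0], "gripper": -1},
    {"xyz": [-0.475, 0.107, 0], "turn": [0, 0, 0], "gripper": -1},
    {"xyz": [-0.475, 0.107, 0], "turn": [0, 0, 0], "gripper": -1},
    {"xyz": [-0.475, 0.107, 0], "turn": [0, 0, 0], "gripper": -1},
    {"xyz": [-0.475, 0.107, 0], "turn": [0, 0, 0], "gripper": -1},
    {"xyz": [-0.475, 0.107, 0], "turn": [0, 0, 0], "gripper": -1},
    {"xyz": [-0.475, 0.107, 0], "turn": [0, 0, 0], "gripper": -1},
    {"xyz": [-0.475, 0.107, 0], "turn": [0, 0, 0], "gripper": -1},
    {"xyz": [-0.475, 0.107, 0], "turn": [0, 0, 0], "gripper": -1},
  ],
)

```text
time_s: 7.28
position: [0.4295, 0.2118, 0.0947]
tool_rot: [[0.445, -0.895, 0.001], [-0.895, -0.445, 0.0], [0.0, -0.001, -1.0]]
ft_force: [0.3, -0.4, -0.3]
grip_width: 0.0596
```

step_arm(
  steps=[
    {"xyz": [0, 0, 0], "turn": [0, 0, 0], "gripper": -1},
    {"xyz": [0, 0, 0], "turn": [0, 0, 0], "gripper": -1},
  ],
)

```text
time_s: 7.45
position: [0.4299, 0.2116, 0.0947]
tool_rot: [[0.447, -0.895, 0.001], [-0.895, -0.447, -0.0], [0.0, -0.001, -1.0]]
ft_force: [0.5, 1.0, -0.3]
grip_width: 0.0592
```

```bash
cat > held.py <<'E'
from h import *
import sys
s=env.observe();p=s['position'];print('pos',p.round(4),'F',s['ft_force'].round(1),'w',s['grip_width'].round(4))
a,d,c=snap('scene'); b,d2,c2=snap('wrist')
save(np.hstack([a[200:500,150:550],cv2.resize(b,(400,280))]) if 0 else np.hstack([cv2.resize(a[eval(sys.argv[2])],(400,400)),cv2.resize(b,(400,400))]),sys.argv[1])
for n,P,dd,im in(('scene',pts(d,c),d,a),('wrist',pts(d2,c2),d2,b)):
    L=(P-p)@s['tool_rot']
    m=(dd>.02)&(im.min(-1)>90)&(np.hypot(L[...,0],L[...,1])<.034)&(L[...,2]>-.075)&(L[...,2]<-.03)
    q=L[m]; 
    if len(q)<10: print(n,'few');continue
    top=np.percentile(q[:,2],5); t=q[(q[:,2]<top+.004)&(q[:,2]>top-.004)]; W=p+t@s['tool_rot'].T
    (x,y),R=cv2.minEnclosingCircle(W[:,:2].astype(np.float32)); print(n,len(t),'ring top centre world',round(x,4),round(y,4),'R',round(R,4),'ztop',np.median(W[:,2]).round(4))
E
python3 held.py c4.png "np.s_[230:470,150:390]"; python3 go.py "[.430,.211,.06]"
```

```text
t 7.45 pos [0.4299 0.2116 0.0947] F [ 0.5  1.  -0.3] w 0.0592 total units [0.014 0.005 0.867] rotvec [ 0.0006  0.0003 -0.0016]Traceback (most recent call last):
  File "held.py", line 3, in <module>
    s=env.observe();p=s['position'];print('pos',p.round(4),'F',s['ft_force'].round(1),'w',s['grip_width'].round(4))
                                                                                          ^^^^^^^^^^^^^^^^^^^^^
AttributeError: 'float' object has no attribute 'round'
```

```bash
sed -i "s/s\['grip_width'\].round(4)/round(s['grip_width'],4)/" held.py
python3 held.py c4.png "np.s_[230:470,150:390]"
```

```text
pos [0.4299 0.2116 0.0947] F [ 0.5  1.  -0.3] w 0.0592
scene 324 ring top centre world 0.4308 0.2125 R 0.0301 ztop 0.1526
wrist 22387 ring top centre world 0.4321 0.2106 R 0.0305 ztop 0.153
```

View pics/c4.png

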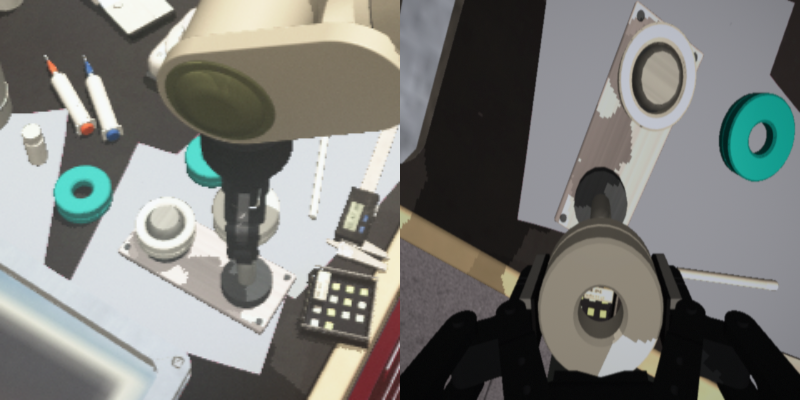

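The ring is held level over the post: wrist view at (600,300), scene view showing the thin post directly below. Top z is 0.153, so the underside is at reported z + 36 mm. I'll shift 1 mm in -x and lower it.

step_arm(
  steps=[
    {"xyz": [-0.01, 0.02, 0.3], "turn": [0, 0, 0], "gripper": -1},
    {"xyz": [0, 0, 0.4], "turn": [0, 0, 0], "gripper": -1},
    {"xyz": [0, 0, 0.4], "turn": [0, 0, 0], "gripper": -1},
    {"xyz": [0, 0, 0.3], "turn": [0, 0, 0], "gripper": -1},
    {"xyz": [0, 0, 0.2], "turn": [0, 0, 0], "gripper": -1},
    {"xyz": [0, 0, 0.1], "turn": [0, 0, 0], "gripper": -1},
    {"xyz": [0, 0, 0.1], "turn": [0, 0, 0], "gripper": -1},
    {"xyz": [0, 0, 0.1], "turn": [0, 0, 0], "gripper": -1},
    {"xyz": [0, 0, 0.1], "turn": [0, 0, 0], "gripper": -1},
    {"xyz": [0, 0, 0.1], "turn": [0, 0, 0], "gripper": -1},
    {"xyz": [0, 0, 0], "turn": [0, 0, 0], "gripper": -1},
  ],
)

```text
time_s: 8.47
position: [0.429, 0.2111, 0.0098]
tool_rot: [[0.446, -0.895, -0.001], [-0.895, -0.446, -0.0], [-0.0, 0.001, -1.0]]
ft_force: [-0.1, 0.3, 0.1]
grip_width: 0.0596
```

step_arm(
  steps=[
    {"xyz": [0, 0, 0.08], "turn": [0, 0, 0], "gripper": -1},
    {"xyz": [0, 0, 0.08], "turn": [0, 0, 0], "gripper": -1},
    {"xyz": [0, 0, 0.08], "turn": [0, 0, 0], "gripper": -1},
    {"xyz": [0, 0, 0.08], "turn": [0, 0, 0], "gripper": -1},
    {"xyz": [0, 0, 0.08], "turn": [0, 0, 0], "gripper": -1},
    {"xyz": [0, 0, 0.06], "turn": [0, 0, 0], "gripper": -1},
    {"xyz": [0, 0, 0.04], "turn": [0, 0, 0], "gripper": -1},
    {"xyz": [0, 0, 0], "turn": [0, 0, 0], "gripper": -1},
  ],
)

```text
time_s: 9.13
position: [0.429, 0.2111, -0.0101]
tool_rot: [[0.446, -0.895, -0.001], [-0.895, -0.446, -0.0], [-0.0, 0.001, -1.0]]
ft_force: [-0.4, -0.1, -0.6]
grip_width: 0.0595
```

step_arm(
  steps=[
    {"xyz": [0, 0, 0.025], "turn": [0, 0, 0], "gripper": -1},
    {"xyz": [0, 0, 0.02], "turn": [0, 0, 0], "gripper": -1},
    {"xyz": [0, 0, 0], "turn": [0, 0, 0], "gripper": -1},
    {"xyz": [0, 0, 0], "turn": [0, 0, 0], "gripper": -1},
  ],
)

```text
time_s: 9.47
position: [0.4292, 0.2112, -0.0115]
tool_rot: [[0.446, -0.895, 0.0], [-0.895, -0.446, 0.0], [0.0, -0.0, -1.0]]
ft_force: [-1.0, 0.2, -0.9]
grip_width: 0.0594
```

step_arm(
  steps=[
    {"xyz": [0, 0, 0], "turn": [0, 0, 0], "gripper": 0.5},
    {"xyz": [0, 0, 0], "turn": [0, 0, 0], "gripper": 0.7},
    {"xyz": [0, 0, 0], "turn": [0, 0, 0], "gripper": 1},
    {"xyz": [0, 0, 0], "turn": [0, 0, 0], "gripper": 1},
    {"xyz": [0, 0, 0], "turn": [0, 0, 0], "gripper": 1},
    {"xyz": [0, 0, -0.2], "turn": [0, 0, 0], "gripper": 1},
    {"xyz": [0, 0, -0.4], "turn": [0, 0, 0], "gripper": 1},
    {"xyz": [0, 0, -0.6], "turn": [0, 0, 0], "gripper": 1},
    {"xyz": [0, 0, -0.6], "turn": [0, 0, 0], "gripper": 1},
    {"xyz": [0, 0, -0.6], "turn": [0, 0, 0], "gripper": 1},
    {"xyz": [0.187, -0.355, 0], "turn": [0, 0, 0], "gripper": 1},
    {"xyz": [0.187, -0.355, 0], "turn": [0, 0, 0], "gripper": 1},
    {"xyz": [0.187, -0.355, 0], "turn": [0, 0, 0], "gripper": 1},
    {"xyz": [0.187, -0.355, 0], "turn": [0, 0, 0], "gripper": 1},
    {"xyz": [0.187, -0.355, 0], "turn": [0, 0, 0], "gripper": 1},
    {"xyz": [0.187, -0.355, 0], "turn": [0, 0, 0], "gripper": 1},
    {"xyz": [0, 0, 0], "turn": [0, 0, 0], "gripper": 1},
    {"xyz": [0, 0, 0], "turn": [0, 0, 0], "gripper": 1},
  ],
)

```text
time_s: 10.97
position: [0.5253, 0.2088, 0.0846]
tool_rot: [[0.445, -0.895, -0.0], [-0.895, -0.445, -0.0], [-0.0, 0.0, -1.0]]
ft_force: [-0.1, 0.1, 0.0]
grip_width: 0.0854
```

```bash
python3 w.py w5.png ".5255,.209,.042,.050,.045" ".43,.211,.040,.050,.045" ; python3 go.py "[.5255,.209,-.012]"; python3 - <<'E'
from h import *
for n in('top','scene'):
    im,d,c=snap(n);P=pts(d,c); q=P[(np.hypot(P[...,0]-.43,P[...,1]-.211)<.045)&(P[...,2]>.04)&(P[...,2]<.056)&(im.min(-1)>100)]
    print(n,len(q),np.percentile(q[:,2],[10,50,90]).round(4) if len(q) else '',cv2.minEnclosingCircle(q[:,:2].astype(np.float32)) if len(q) else '')
    save(im,n+'5.png')
E
```

```text
.5255,.209,.042,.050,.045 6271 circ [0.5261 0.2087 0.0303] mean [0.5282 0.2098 0.0466] zmed [0.0444 0.0467 0.0484]
.43,.211,.040,.050,.045 6537 circ [0.431  0.2111 0.0307] mean [0.4349 0.2122 0.0464] zmed [0.0429 0.0468 0.0478]
t 11.02 pos [0.5247 0.2089 0.0846] F [-0.2 -0.2 -0.5] w 0.0857 total units [ 0.007 -0.02   2.414] rotvec [-0.0007 -0.0003  0.0001]
top 174 [0.042  0.0456 0.0496] ((0.42658787965774536, 0.20225664973258972), 0.02861180528998375)
scene 962 [0.0439 0.0463 0.0487] ((0.4308200180530548, 0.21178287267684937), 0.030916210263967514)
```

The narrow ring is parked: its top z of 0.0466 equals that of the seated wide ring (expected 0.046). Next I grip the wide ring.

step_arm(
  steps=[
    {"xyz": [0.01, -0.01, 0.5], "turn": [0, 0, 0], "gripper": 1},
    {"xyz": [0, 0, 0.6], "turn": [0, 0, 0], "gripper": 1},
    {"xyz": [0, 0, 0.5], "turn": [0, 0, 0], "gripper": 1},
    {"xyz": [0, 0, 0.4], "turn": [0, 0, 0], "gripper": 1},
    {"xyz": [0, 0, 0.25], "turn": [0, 0, 0], "gripper": 1},
    {"xyz": [0, 0, 0.13], "turn": [0, 0, 0], "gripper": 1},
    {"xyz": [0, 0, 0], "turn": [0, 0, 0], "gripper": 0.6},
    {"xyz": [0, 0, 0], "turn": [0, 0, 0], "gripper": 0.5},
    {"xyz": [0, 0, 0], "turn": [0, 0, 0], "gripper": 0.4},
    {"xyz": [0, 0, 0], "turn": [0, 0, 0], "gripper": 0.2},
    {"xyz": [0, 0, 0], "turn": [0, 0, 0], "gripper": -1},
    {"xyz": [0, 0, 0], "turn": [0, 0, 0], "gripper": -1},
    {"xyz": [0, 0, 0], "turn": [0, 0, 0], "gripper": -1},
    {"xyz": [0, 0, 0], "turn": [0, 0, 0], "gripper": -1},
  ],
  squeeze=30,
)

```text
time_s: 12.28
position: [0.5264, 0.2089, -0.0096]
tool_rot: [[0.446, -0.895, 0.002], [-0.895, -0.446, 0.0], [0.0, -0.002, -1.0]]
ft_force: [-1.4, 0.3, 6.4]
grip_width: 0.0593
```

```bash
python3 go.py "[.614,-.015,.09]"
```

```text
t 12.28 pos [ 0.5264  0.2089 -0.0096] F [-1.4  0.3  6.4] w 0.0593 total units [ 5.988  0.529 -2.489] rotvec [0.0017 0.0004 0.    ]
```

step_arm(
  steps=[
    {"xyz": [0, 0, -0.1], "turn": [0, 0, 0], "gripper": -1},
    {"xyz": [0, 0, -0.3], "turn": [0, 0, 0], "gripper": -1},
    {"xyz": [0, 0, -0.5], "turn": [0, 0, 0], "gripper": -1},
    {"xyz": [0, 0, -0.6], "turn": [0, 0, 0], "gripper": -1},
    {"xyz": [0, 0, -0.6], "turn": [0, 0, 0], "gripper": -1},
    {"xyz": [0, 0, -0.4], "turn": [0, 0, 0], "gripper": -1},
    {"xyz": [0.499, 0.044, 0], "turn": [0, 0, 0], "gripper": -1},
    {"xyz": [0.499, 0.044, 0], "turn": [0, 0, 0], "gripper": -1},
    {"xyz": [0.499, 0.044, 0], "turn": [0, 0, 0], "gripper": -1},
    {"xyz": [0.499, 0.044, 0], "turn": [0, 0, 0], "gripper": -1},
    {"xyz": [0.499, 0.044, 0], "turn": [0, 0, 0], "gripper": -1},
    {"xyz": [0.499, 0.044, 0], "turn": [0, 0, 0], "gripper": -1},
    {"xyz": [0.499, 0.044, 0], "turn": [0, 0, 0], "gripper": -1},
    {"xyz": [0.499, 0.044, 0], "turn": [0, 0, 0], "gripper": -1},
    {"xyz": [0.499, 0.044, 0], "turn": [0, 0, 0], "gripper": -1},
    {"xyz": [0.499, 0.044, 0], "turn": [0, 0, 0], "gripper": -1},
    {"xyz": [0.499, 0.044, 0], "turn": [0, 0, 0], "gripper": -1},
    {"xyz": [0.499, 0.044, 0], "turn": [0, 0, 0], "gripper": -1},
    {"xyz": [0, 0, 0], "turn": [0, 0, 0], "gripper": -1},
    {"xyz": [0, 0, 0], "turn": [0, 0, 0], "gripper": -1},
  ],
)

```text
time_s: 13.95
position: [0.6138, -0.0158, 0.0893]
tool_rot: [[0.444, -0.896, 0.0], [-0.896, -0.444, 0.0], [-0.0, -0.0, -1.0]]
ft_force: [-0.6, -0.1, -0.8]
grip_width: 0.0593
```

```bash
python3 held.py c6.png "np.s_[180:360,200:380]"; python3 go.py "[.614,-.015,.06]"
```

```text
pos [ 0.6138 -0.0158  0.0893] F [-0.6 -0.1 -0.8] w 0.0593
scene 174 ring top centre world 0.6126 -0.0145 R 0.0308 ztop 0.1448
wrist 14482 ring top centre world 0.6116 -0.0147 R 0.0323 ztop 0.1456
t 14.05 pos [ 0.6134 -0.0145  0.0893] F [-0.4 -0.2 -0.3] w 0.0596 total units [ 0.018 -0.007  0.733] rotvec [-0.0001 -0.0003 -0.0002]
```

View pics/c6.png

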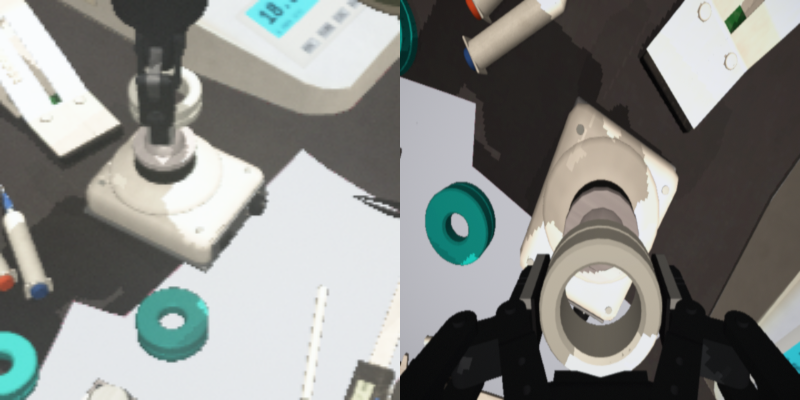

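The wide ring is over the bare head: scene crop ring at (165,95), disc at (165,145); wrist view bore at (600,310). I'll shift about 1 mm and lower it.

step_arm(
  steps=[
    {"xyz": [0.025, -0.015, 0.15], "turn": [0, 0, 0], "gripper": -1},
    {"xyz": [0, 0, 0.25], "turn": [0, 0, 0], "gripper": -1},
    {"xyz": [0, 0, 0.2], "turn": [0, 0, 0], "gripper": -1},
    {"xyz": [0, 0, 0.12], "turn": [0, 0, 0], "gripper": -1},
    {"xyz": [0, 0, 0.08], "turn": [0, 0, 0], "gripper": -1},
    {"xyz": [0, 0, 0.08], "turn": [0, 0, 0], "gripper": -1},
    {"xyz": [0, 0, 0.06], "turn": [0, 0, 0], "gripper": -1},
    {"xyz": [0, 0, 0.04], "turn": [0, 0, 0], "gripper": -1},
    {"xyz": [0, 0, 0], "turn": [0, 0, 0], "gripper": -1},
  ],
)

```text
time_s: 14.8
position: [0.6147, -0.0157, 0.0498]
tool_rot: [[0.446, -0.895, -0.0], [-0.895, -0.446, 0.0], [-0.0, 0.0, -1.0]]
ft_force: [0.7, -0.1, -1.4]
grip_width: 0.0595
```

step_arm(
  steps=[
    {"xyz": [0, 0, 0.03], "turn": [0, 0, 0], "gripper": -1},
    {"xyz": [0, 0, 0.03], "turn": [0, 0, 0], "gripper": -1},
    {"xyz": [0, 0, 0.025], "turn": [0, 0, 0], "gripper": -1},
    {"xyz": [0, 0, 0], "turn": [0, 0, 0], "gripper": -1},
    {"xyz": [0, 0, 0], "turn": [0, 0, 0], "gripper": -1},
  ],
)

```text
time_s: 15.22
position: [0.6148, -0.0157, 0.0467]
tool_rot: [[0.446, -0.895, 0.0], [-0.895, -0.446, -0.0], [0.0, -0.0, -1.0]]
ft_force: [0.1, 0.6, -0.1]
grip_width: 0.0593
```

step_arm(
  steps=[
    {"xyz": [0, 0, 0.02], "turn": [0, 0, 0], "gripper": -1},
    {"xyz": [0, 0, 0], "turn": [0, 0, 0], "gripper": -1},
    {"xyz": [0, 0, 0], "turn": [0, 0, 0], "gripper": 0.5},
    {"xyz": [0, 0, 0], "turn": [0, 0, 0], "gripper": 0.7},
    {"xyz": [0, 0, 0], "turn": [0, 0, 0], "gripper": 1},
    {"xyz": [0, 0, 0], "turn": [0, 0, 0], "gripper": 1},
    {"xyz": [0, 0, 0], "turn": [0, 0, 0], "gripper": 1},
    {"xyz": [0, 0, -0.2], "turn": [0, 0, 0], "gripper": 1},
    {"xyz": [0, 0, -0.5], "turn": [0, 0, 0], "gripper": 1},
    {"xyz": [0, 0, -0.6], "turn": [0, 0, 0], "gripper": 1},
    {"xyz": [0, 0, -0.6], "turn": [0, 0, 0], "gripper": 1},
    {"xyz": [0, 0, -0.6], "turn": [0, 0, 0], "gripper": 1},
    {"xyz": [0, 0, -0.3], "turn": [0, 0, 0], "gripper": 1},
    {"xyz": [0, 0, 0], "turn": [0, 0, 0], "gripper": 1},
  ],
)

```text
time_s: 16.38
position: [0.616, -0.0159, 0.1616]
tool_rot: [[0.446, -0.895, 0.006], [-0.895, -0.446, -0.001], [0.004, -0.005, -1.0]]
ft_force: [0.5, -0.9, 1.1]
grip_width: 0.0856
```

```bash
python3 w.py w7.png ".614,-.015,.095,.112,.045" ".614,-.015,.084,.094,.022"; python3 go.py "[.4263,-.2665,.16]"
```

```text
.614,-.015,.095,.112,.045 5037 circ [ 0.6148 -0.0166  0.0304] mean [ 0.6161 -0.0157  0.1022] zmed [0.0981 0.1026 0.1038]
.614,-.015,.084,.094,.022 2723 circ [ 0.614  -0.0168  0.0202] mean [ 0.6136 -0.0163  0.0894] zmed [0.0854 0.0898 0.0916]
t 16.43 pos [ 0.6152 -0.0158  0.1593] F [ 0.4 -0.4 -0.6] w 0.0848 total units [ 3.506  7.021 -0.027] rotvec [ 0.0024  0.0019 -0.    ]
```

The wide ring is fully seated: top at 0.1026, the same as the narrow ring had there, and the bore is concentric with the spigot. Now to the flask.

step_arm(
  steps=[
    {"xyz": [0.25, 0.5, 0], "turn": [0, 0, 0], "gripper": 1},
    {"xyz": [0.25, 0.5, 0], "turn": [0, 0, 0], "gripper": 1},
    {"xyz": [0.25, 0.5, 0], "turn": [0, 0, 0], "gripper": 1},
    {"xyz": [0.25, 0.5, 0], "turn": [0, 0, 0], "gripper": 1},
    {"xyz": [0.25, 0.5, 0], "turn": [0, 0, 0], "gripper": 1},
    {"xyz": [0.25, 0.5, 0], "turn": [0, 0, 0], "gripper": 1},
    {"xyz": [0.25, 0.5, 0], "turn": [0, 0, 0], "gripper": 1},
    {"xyz": [0.25, 0.5, 0], "turn": [0, 0, 0], "gripper": 1},
    {"xyz": [0.25, 0.5, 0], "turn": [0, 0, 0], "gripper": 1},
    {"xyz": [0.25, 0.5, 0], "turn": [0, 0, 0], "gripper": 1},
    {"xyz": [0.25, 0.5, 0], "turn": [0, 0, 0], "gripper": 1},
    {"xyz": [0.25, 0.5, 0], "turn": [0, 0, 0], "gripper": 1},
    {"xyz": [0.25, 0.5, 0], "turn": [0, 0, 0], "gripper": 1},
    {"xyz": [0.25, 0.52, 0], "turn": [0, 0, 0], "gripper": 1},
    {"xyz": [0, 0, 0], "turn": [0, 0, 0], "gripper": 1},
    {"xyz": [0, 0, 0], "turn": [0, 0, 0], "gripper": 1},
  ],
)

```text
time_s: 17.77
position: [0.425, -0.2664, 0.1569]
tool_rot: [[0.444, -0.896, -0.001], [-0.896, -0.444, 0.002], [-0.002, 0.0, -1.0]]
ft_force: [-0.2, 0.6, 0.6]
grip_width: 0.0857
```

```bash
python3 w.py w8.png ".4263,-.2665,.11,.135,.02" ".4263,-.2665,.09,.135,.02" ".4263,-.2665,.02,.03,.05"; python3 go.py "[.4263,-.2665,.047]"
```

```text
.4263,-.2665,.11,.135,.02 1789 circ [ 0.4272 -0.2669  0.0127] mean [ 0.4282 -0.2666  0.12  ] zmed [0.1175 0.1202 0.1212]
.4263,-.2665,.09,.135,.02 2188 circ [ 0.4274 -0.267   0.013 ] mean [ 0.4295 -0.2659  0.117 ] zmed [0.0979 0.12   0.1211]
.4263,-.2665,.02,.03,.05 4147 circ [ 0.427  -0.267   0.0403] mean [ 0.4381 -0.2616  0.0263] zmed [0.0233 0.0266 0.028 ]
t 17.82 pos [ 0.4255 -0.2658  0.157 ] F [ 1.4 -0.4 -0.2] w 0.0855 total units [ 0.03  -0.012  2.751] rotvec [-0.0003 -0.0018  0.0008]
```

View pics/w8.png

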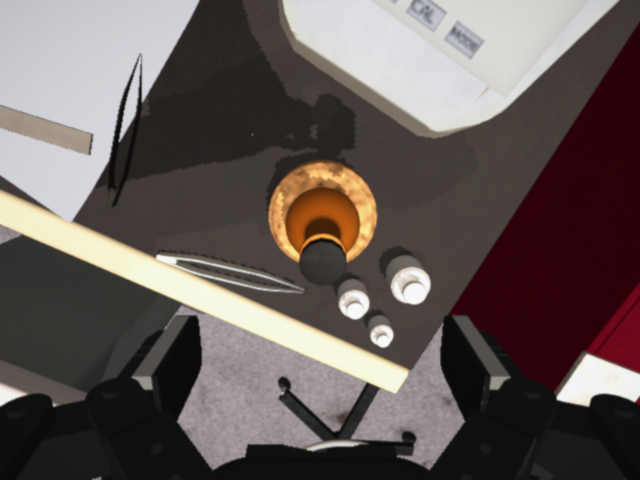

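The flask is upright: stopper at (323,260), bulb at (323,220), cork around it, weights at (353,303), (411,287) and (381,333), well below finger height. The top is at 0.120, so the grip point is at z≈0.0875.

step_arm(
  steps=[
    {"xyz": [0.03, -0.01, 0.3], "turn": [0, 0, 0], "gripper": 1},
    {"xyz": [0, 0, 0.5], "turn": [0, 0, 0], "gripper": 1},
    {"xyz": [0, 0, 0.6], "turn": [0, 0, 0], "gripper": 1},
    {"xyz": [0, 0, 0.6], "turn": [0, 0, 0], "gripper": 1},
    {"xyz": [0, 0, 0.4], "turn": [0, 0, 0], "gripper": 1},
    {"xyz": [0, 0, 0.25], "turn": [0, 0, 0], "gripper": 1},
    {"xyz": [0, 0, 0.11], "turn": [0, 0, 0], "gripper": 1},
    {"xyz": [0, 0, 0], "turn": [0, 0, 0], "gripper": 0.3},
    {"xyz": [0, 0, 0], "turn": [0, 0, 0], "gripper": 0},
    {"xyz": [0, 0, 0], "turn": [0, 0, 0], "gripper": -0.2},
    {"xyz": [0, 0, 0], "turn": [0, 0, 0], "gripper": -0.3},
    {"xyz": [0, 0, 0], "turn": [0, 0, 0], "gripper": -0.4},
    {"xyz": [0, 0, 0], "turn": [0, 0, 0], "gripper": -0.45},
    {"xyz": [0, 0, 0], "turn": [0, 0, 0], "gripper": -1},
    {"xyz": [0, 0, 0], "turn": [0, 0, 0], "gripper": -1},
    {"xyz": [0, 0, 0], "turn": [0, 0, 0], "gripper": -1},
    {"xyz": [0, 0, 0], "turn": [0, 0, 0], "gripper": -1},
  ],
  squeeze=40,
)

```text
time_s: 19.23
position: [0.4267, -0.2671, 0.0477]
tool_rot: [[0.446, -0.895, 0.0], [-0.895, -0.446, -0.0], [0.0, -0.0, -1.0]]
ft_force: [-0.3, 1.2, 4.4]
grip_width: 0.0213
```

```bash
python3 held.py c9.png "np.s_[120:280,350:510]"; python3 go.py "[.614,-.0158,.1]"
```

```text
pos [ 0.4267 -0.2671  0.0477] F [-0.3  1.2  4.4] w 0.0213
scene 4 ring top centre world 0.4191 -0.2512 R 0.0105 ztop 0.0931
wrist 32 ring top centre world 0.4353 -0.2633 R 0.0325 ztop 0.1103
t 19.33 pos [ 0.4267 -0.2671  0.0477] F [-0.3  1.   6.3] w 0.0213 total units [-3.538 -6.991 -1.308] rotvec [0.0002 0.0002 0.0001]
```

View pics/c9.png

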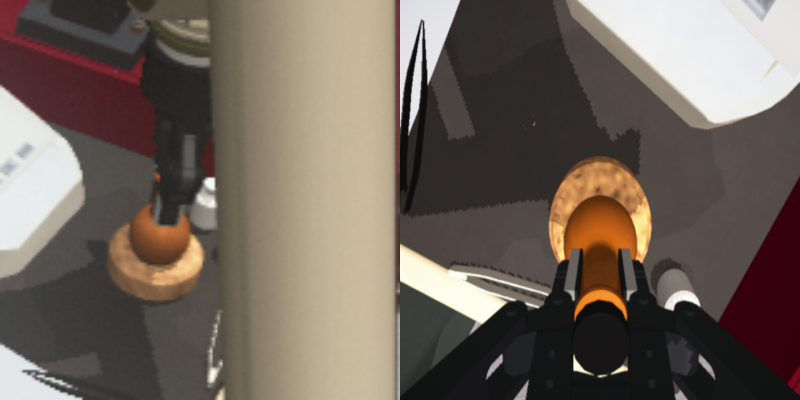

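The neck is gripped at 21.3 mm; the wrist view shows pads either side of the neck at (600,270), below the stopper. Next I lift and carry it.

step_arm(
  steps=[
    {"xyz": [0, 0, -0.1], "turn": [0, 0, 0], "gripper": -1},
    {"xyz": [0, 0, -0.2], "turn": [0, 0, 0], "gripper": -1},
    {"xyz": [0, 0, -0.4], "turn": [0, 0, 0], "gripper": -1},
    {"xyz": [0, 0, -0.5], "turn": [0, 0, 0], "gripper": -1},
    {"xyz": [0, 0, -0.5], "turn": [0, 0, 0], "gripper": -1},
    {"xyz": [0, 0, -0.5], "turn": [0, 0, 0], "gripper": -1},
    {"xyz": [0, 0, -0.4], "turn": [0, 0, 0], "gripper": -1},
    {"xyz": [0, 0, -0.25], "turn": [0, 0, 0], "gripper": -1},
    {"xyz": [0, 0, -0.1], "turn": [0, 0, 0], "gripper": -1},
    {"xyz": [0, 0, 0], "turn": [0, 0, 0], "gripper": -1},
  ],
)

```text
time_s: 20.17
position: [0.4268, -0.2673, 0.1664]
tool_rot: [[0.446, -0.895, 0.001], [-0.895, -0.446, -0.001], [0.002, -0.001, -1.0]]
ft_force: [-0.8, -0.5, -1.4]
grip_width: 0.0213
```

step_arm(
  steps=[
    {"xyz": [-0.1, -0.2, 0], "turn": [0, 0, 0], "gripper": -1},
    {"xyz": [-0.195, -0.385, 0], "turn": [0, 0, 0], "gripper": -1},
    {"xyz": [-0.195, -0.385, 0], "turn": [0, 0, 0], "gripper": -1},
    {"xyz": [-0.195, -0.385, 0], "turn": [0, 0, 0], "gripper": -1},
    {"xyz": [-0.195, -0.385, 0], "turn": [0, 0, 0], "gripper": -1},
    {"xyz": [-0.195, -0.385, 0], "turn": [0, 0, 0], "gripper": -1},
    {"xyz": [-0.195, -0.385, 0], "turn": [0, 0, 0], "gripper": -1},
    {"xyz": [-0.195, -0.385, 0], "turn": [0, 0, 0], "gripper": -1},
    {"xyz": [-0.195, -0.385, 0], "turn": [0, 0, 0], "gripper": -1},
    {"xyz": [-0.195, -0.385, 0], "turn": [0, 0, 0], "gripper": -1},
    {"xyz": [-0.195, -0.385, 0], "turn": [0, 0, 0], "gripper": -1},
    {"xyz": [-0.195, -0.385, 0], "turn": [0, 0, 0], "gripper": -1},
    {"xyz": [-0.195, -0.385, 0], "turn": [0, 0, 0], "gripper": -1},
    {"xyz": [-0.195, -0.385, 0], "turn": [0, 0, 0], "gripper": -1},
    {"xyz": [-0.195, -0.385, 0], "turn": [0, 0, 0], "gripper": -1},
    {"xyz": [-0.195, -0.385, 0], "turn": [0, 0, 0], "gripper": -1},
    {"xyz": [-0.195, -0.385, 0], "turn": [0, 0, 0], "gripper": -1},
    {"xyz": [-0.195, -0.385, 0], "turn": [0, 0, 0], "gripper": -1},
    {"xyz": [-0.12, -0.25, 0], "turn": [0, 0, 0], "gripper": -1},
    {"xyz": [0, 0, 0], "turn": [0, 0, 0], "gripper": -1},
  ],
)

```text
time_s: 21.83
position: [0.6146, -0.0138, 0.1643]
tool_rot: [[0.447, -0.894, -0.001], [-0.894, -0.447, 0.001], [-0.001, 0.001, -1.0]]
ft_force: [-0.4, -0.7, -0.7]
grip_width: 0.0208
```

```bash
cat > fl.py <<'E'
from h import *
import sys
s=env.observe();p=s['position'];print('t',round(s['time_s'],2),'pos',p.round(4),'F',s['ft_force'].round(1),'w',round(s['grip_width'],4))
a,d,c=snap('scene'); b,d2,c2=snap('wrist')
save(np.hstack([cv2.resize(a[140:320,185:365],(400,400)),cv2.resize(b,(400,400))]),sys.argv[1])
for n,P,dd,im in(('scene',pts(d,c),d,a),('wrist',pts(d2,c2),d2,b)):
    near=(dd>.02)&(np.hypot(P[...,0]-.614,P[...,1]+.016)<.045)
    h=cv2.cvtColor(im,cv2.COLOR_RGB2HSV); br=near&(h[...,0]<20)&(h[...,1]>140)&(P[...,2]>.1)
    q=P[br]
    if len(q)>30:
        # bulb sphere fit (r 26 known): keep points lower than 55 mm above lowest guess
        lo=q[q[:,2]<p[2]-.031+.05]
        A=np.c_[2*lo,np.ones(len(lo))]; x=np.linalg.lstsq(A,(lo**2).sum(1),rcond=None)[0]; print(n,'bulb',len(lo),x[:3].round(4),'R',round(float(np.sqrt(x[3]+x[:3]@x[:3])),4))
    w=near&(h[...,1]<60)&(im.min(-1)>90)&(P[...,2]>.088)&(P[...,2]<.108); r=P[w]
    if len(r)>20: print(n,'ring top z',np.percentile(r[:,2],[50,90]).round(4),'circ',np.round(sum(map(list,[cv2.minEnclosingCircle(r[:,:2].astype(np.float32))[0]]),[]),4),len(r))
E
python3 fl.py c10.png; python3 go.py "[.614,-.0158,.1237]"
```

```text
t 21.83 pos [ 0.6146 -0.0138  0.1643] F [-0.4 -0.7 -0.7] w 0.0208
scene bulb 250 [ 0.6138 -0.0121  0.165 ] R 0.0214
scene ring top z [0.0991 0.1032] circ [ 0.614  -0.0158] 613
wrist bulb 5756 [ 0.6144 -0.0158  0.1604] R 0.0256
wrist ring top z [0.1025 0.1038] circ [ 0.6147 -0.0171] 3521
t 21.93 pos [ 0.6138 -0.0157  0.1647] F [-0.9 -0.7 -0.6] w 0.0214 total units [ 0.006 -0.005  1.025] rotvec [-0.0012 -0.0007 -0.0005]
```

View pics/c10.png

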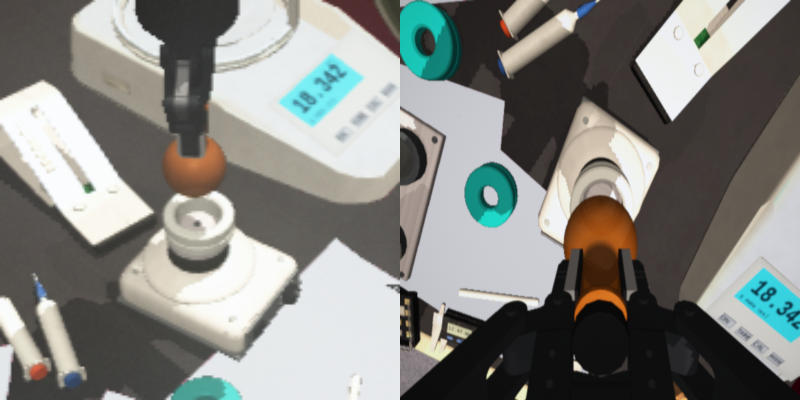

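The flask hangs upright, centred above the fitted ring to about 1 mm: scene crop bulb (195,165), ring (200,215). I'll lower it to first contact.

step_arm(
  steps=[
    {"xyz": [0, 0, 0.1], "turn": [0, 0, 0], "gripper": -1},
    {"xyz": [0, 0, 0.2], "turn": [0, 0, 0], "gripper": -1},
    {"xyz": [0, 0, 0.2], "turn": [0, 0, 0], "gripper": -1},
    {"xyz": [0, 0, 0.15], "turn": [0, 0, 0], "gripper": -1},
    {"xyz": [0, 0, 0.1], "turn": [0, 0, 0], "gripper": -1},
    {"xyz": [0, 0, 0.08], "turn": [0, 0, 0], "gripper": -1},
    {"xyz": [0, 0, 0.06], "turn": [0, 0, 0], "gripper": -1},
    {"xyz": [0, 0, 0.04], "turn": [0, 0, 0], "gripper": -1},
    {"xyz": [0, 0, 0.03], "turn": [0, 0, 0], "gripper": -1},
    {"xyz": [0, 0, 0], "turn": [0, 0, 0], "gripper": -1},
    {"xyz": [0, 0, 0], "turn": [0, 0, 0], "gripper": -1},
  ],
  squeeze=60,
)

```text
time_s: 22.85
position: [0.6142, -0.0158, 0.1272]
tool_rot: [[0.446, -0.895, 0.0], [-0.895, -0.446, -0.0], [0.0, -0.0, -1.0]]
ft_force: [-0.3, 0.2, -0.5]
grip_width: 0.0209
```

step_arm(
  steps=[
    {"xyz": [0, 0, 0.03], "turn": [0, 0, 0], "gripper": -1},
    {"xyz": [0, 0, 0.03], "turn": [0, 0, 0], "gripper": -1},
    {"xyz": [0, 0, 0.02], "turn": [0, 0, 0], "gripper": -1},
    {"xyz": [0, 0, 0], "turn": [0, 0, 0], "gripper": -1},
    {"xyz": [0, 0, 0], "turn": [0, 0, 0], "gripper": -1},
  ],
)

```text
time_s: 23.27
position: [0.6142, -0.0159, 0.124]
tool_rot: [[0.446, -0.895, 0.0], [-0.895, -0.446, -0.0], [0.0, -0.0, -1.0]]
ft_force: [1.3, -1.6, 0.1]
grip_width: 0.0209
```

step_arm(
  steps=[
    {"xyz": [0, 0, 0.02], "turn": [0, 0, 0], "gripper": -1},
    {"xyz": [0, 0, 0.02], "turn": [0, 0, 0], "gripper": -1},
    {"xyz": [0, 0, 0], "turn": [0, 0, 0], "gripper": -1},
    {"xyz": [0, 0, 0], "turn": [0, 0, 0], "gripper": -1},
  ],
)

```text
time_s: 23.6
position: [0.6142, -0.0159, 0.1224]
tool_rot: [[0.446, -0.895, 0.0], [-0.895, -0.446, -0.0], [0.0, -0.0, -1.0]]
ft_force: [-0.1, -0.8, 3.8]
grip_width: 0.021
```

step_arm(
  steps=[
    {"xyz": [0, 0, 0.02], "turn": [0, 0, 0], "gripper": -1},
    {"xyz": [0, 0, 0.02], "turn": [0, 0, 0], "gripper": -1},
    {"xyz": [0, 0, 0.02], "turn": [0, 0, 0], "gripper": -1},
    {"xyz": [0, 0, 0], "turn": [0, 0, 0], "gripper": -1},
    {"xyz": [0, 0, 0], "turn": [0, 0, 0], "gripper": -1},
  ],
)

```text
time_s: 24.02
position: [0.6143, -0.0159, 0.1199]
tool_rot: [[0.446, -0.895, 0.0], [-0.895, -0.446, -0.0], [0.0, -0.0, -1.0]]
ft_force: [-0.3, -0.6, 5.6]
grip_width: 0.0207
```

step_arm(
  steps=[
    {"xyz": [0, 0, 0.02], "turn": [0, 0, 0], "gripper": -1},
    {"xyz": [0, 0, 0.02], "turn": [0, 0, 0], "gripper": -1},
    {"xyz": [0, 0, 0.02], "turn": [0, 0, 0], "gripper": -1},
    {"xyz": [0, 0, 0.02], "turn": [0, 0, 0], "gripper": -1},
    {"xyz": [0, 0, 0.02], "turn": [0, 0, 0], "gripper": -1},
    {"xyz": [0, 0, 0.02], "turn": [0, 0, 0], "gripper": -1},
    {"xyz": [0, 0, 0.02], "turn": [0, 0, 0], "gripper": -1},
    {"xyz": [0, 0, 0], "turn": [0, 0, 0], "gripper": -1},
    {"xyz": [0, 0, 0], "turn": [0, 0, 0], "gripper": -1},
  ],
)

```text
time_s: 24.77
position: [0.6144, -0.0159, 0.1149]
tool_rot: [[0.446, -0.895, 0.001], [-0.895, -0.446, -0.0], [0.001, -0.001, -1.0]]
ft_force: [-1.1, -0.8, 8.6]
grip_width: 0.0207
```

```bash
python3 fl.py c11.png
```

```text
t 24.77 pos [ 0.6144 -0.0159  0.1149] F [-1.1 -0.8  8.6] w 0.0207
scene bulb 239 [ 0.6137 -0.0146  0.1153] R 0.0219
scene ring top z [0.093  0.0952] circ [ 0.6126 -0.0144] 232
wrist bulb 5822 [ 0.615  -0.0161  0.1106] R 0.0256
wrist ring top z [0.094  0.0949] circ [ 0.6148 -0.0162] 2571
```

View pics/c11.png

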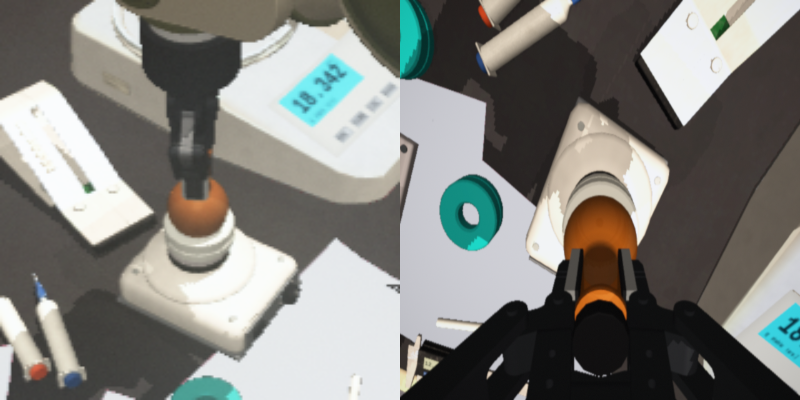

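The flask is seated upright in the ring: scene crop bulb (198,205), ring (200,240). The head is about 8 mm down by pose, ring height and force. I'll continue gently towards 11 mm.

step_arm(
  steps=[
    {"xyz": [0, 0, 0.02], "turn": [0, 0, 0], "gripper": -1},
    {"xyz": [0, 0, 0.02], "turn": [0, 0, 0], "gripper": -1},
    {"xyz": [0, 0, 0.02], "turn": [0, 0, 0], "gripper": -1},
    {"xyz": [0, 0, 0.015], "turn": [0, 0, 0], "gripper": -1},
    {"xyz": [0, 0, 0], "turn": [0, 0, 0], "gripper": -1},
    {"xyz": [0, 0, 0], "turn": [0, 0, 0], "gripper": -1},
    {"xyz": [0, 0, 0], "turn": [0, 0, 0], "gripper": -1},
  ],
)

```text
time_s: 25.45
position: [0.6144, -0.0159, 0.1122]
tool_rot: [[0.446, -0.895, 0.001], [-0.895, -0.446, -0.0], [0.001, -0.001, -1.0]]
ft_force: [-1.9, -0.4, 10.2]
grip_width: 0.0212
```

```bash
python3 fl.py c12.png; python3 w.py w12.png ".43,.211,.04,.056,.04"; python3 - <<'E'
from h import *
f=[];
for _ in range(3):
    cams.get_image('top'); s=env.observe(); f.append([s['position'][2],s['ft_force'][2]])
print(np.round(f,4))
E
```

```text
t 25.45 pos [ 0.6144 -0.0159  0.1122] F [-1.9 -0.4 10.2] w 0.0212
scene bulb 236 [ 0.6137 -0.0146  0.1125] R 0.0219
scene ring top z [0.0908 0.0928] circ [ 0.6138 -0.0145] 186
wrist bulb 5784 [ 0.615  -0.0161  0.1079] R 0.0256
wrist ring top z [0.0914 0.0923] circ [ 0.6149 -0.0162] 2456
.43,.211,.04,.056,.04 few
[[ 0.1122 10.3828]
 [ 0.1122 10.85  ]
 [ 0.1122 10.2991]]
```

step_arm(
  steps=[
    {"xyz": [0, 0, 0.01], "turn": [0, 0, 0], "gripper": -1},
    {"xyz": [0, 0, 0], "turn": [0, 0, 0], "gripper": -1},
    {"xyz": [0, 0, 0], "turn": [0, 0, 0], "gripper": -1},
    {"xyz": [0, 0, 0], "turn": [0, 0, 0], "gripper": -1},
    {"xyz": [0, 0, 0], "turn": [0, 0, 0], "gripper": -1},
  ],
)

```text
time_s: 26.17
position: [0.6144, -0.0159, 0.1118]
tool_rot: [[0.446, -0.895, 0.001], [-0.895, -0.446, -0.0], [0.001, -0.001, -1.0]]
ft_force: [-1.6, -0.6, 11.1]
grip_width: 0.0206
```

```bash
python3 fl.py c13.png; python3 - <<'E'
from h import *
im,d,c=snap('scene');P=pts(d,c)
q=P[(np.hypot(P[...,0]-.43,P[...,1]-.211)<.04)&(P[...,2]>.04)&(P[...,2]<.056)&(im.min(-1)>100)]
print('parked narrow',len(q),np.percentile(q[:,2],[10,50,90]).round(4),cv2.minEnclosingCircle(q[:,:2].astype(np.float32)))
E
```

```text
t 26.17 pos [ 0.6144 -0.0159  0.1118] F [-1.6 -0.6 11.1] w 0.0206
scene bulb 238 [ 0.614  -0.0149  0.1115] R 0.0224
scene ring top z [0.0904 0.0925] circ [ 0.6132 -0.0141] 195
wrist bulb 5783 [ 0.615  -0.0161  0.1076] R 0.0256
wrist ring top z [0.0911 0.092 ] circ [ 0.615  -0.0163] 2442
parked narrow 958 [0.0437 0.0462 0.0486] ((0.4305497109889984, 0.21261459589004517), 0.031454313546419144)
```

The head is about 11 to 11.5 mm of 12 down, with no force jump from the hard stop, and the reading is steady. I'm handing in.

```bash
python3 -c "
from rig import order; print(order.close_job())"
```

```text
the job is handed in; nothing more can be done
None
```

I did the job in the order asked and handed it in at about 26 s. My last checks found nothing wrong, but `close_job()` gives no verdict.

- **Narrow ring:** it is parked fully down on the thin post. Its top is at z ≈ 0.046, the same as the wide ring had when seated on the thick post.
- **Wide ring:** it is fitted fully over the spigot. Its top was at z ≈ 0.1026 before pressing, against 0.102 expected.
- **Flask:** it stands upright in the wide ring. The fingers still grip the neck at about 21 mm opening with 60 N.
- **Sprung head:** it is held about 11 to 11.5 mm of its 12 mm down with about 11 N upward, and there was no jump from the hard stop. The force alone would put it at about 10.2 to 11.4 mm, while the ring height and arm pose give 11 to 11.5.

**TCP offset:** the reported tool point did not match the real fingers. It lies about 41 mm ahead of the real grasp point, so my first grip closed in the air above the narrow ring. Wrist and scene depth both showed the offset, and I allowed for it in every later move; the ring had not moved.

**Not checked at the end:** I did not measure the vial and weights at the end. I never moved at their height.

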